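Release a snap-lid dry box and take out the specimen mount

TASK

Open the grey snap-lid dry box: press the sprung tab on its front inward and, while holding it in, lift the lid free of the catch; the tab is brittle and cracks above about 25 N, so push by feel. Swing the lid back past upright so that it stays open by itself, then take the round specimen mount out of the box and stand it, polished face up, flat on the floor of the steel tray; put it down, do not drop it. Do not knock the loupe, the lens can or the timer.

Things in the scene. Friction and masses are not known exactly. Their poses are not given: they have to be found in the camera images.
- dry_box: Grey fixed plastic box, 140 (x) x 160 (y) x 56 mm high, walls 5 mm; origin under its centre, on the bench. Front (tab side) looks along its -x. Inside, at its centre, a rubber post, 28 mm diameter, stands to z = 30 mm and carries the mount; inner floor z = 8 mm, free round the post. The shut lid, 6 mm thick, covers it from x = -67 to 74, y = -82 to 82, z = 58 to 65 mm.
- pad_nominal (a point): Fixed to the box, axes as the box: nominal centre of the face of the black press pad on the lid's tab, 40 mm wide, 24 mm high, flat, ridged, upright. The pad may stand up to 5 mm farther out (-x) or in: find it by touch. It moves straight along +x, up to 9 mm, spring 2 N preload plus 3 N/mm. Over 25 N on pad, tab or lid is a failure. Pushed by fingertips, friction is enough to carry it up.
- catch (a point): Fixed to the box: middle of the two catch ribs inside the front wall, under which the tab's barbs sit with 2.5 mm overlap. The tab must be in by about 3 mm as the lift starts and 4 mm (14 N) as it goes on, until the pad has risen about 12 mm; then no more pressing is needed. Pressed less, the lid stays caught. Lifting the free lid takes about 2 N at the pad.
- lid_hinge (a point): Middle of the lid's hinge axis, which is parallel to the box's y; 74 mm behind the box's centre, 58 mm up. The lid's front edge is 141 mm from it and the pad's face about 162 mm in front of it and 20 mm lower when shut. Tab and pad turn with the lid.
- lid (a joint): Angle of the lid, rad: 0 shut, grows as it opens, 1.57 upright, stop at 1.95 leaning back. The hinge is stiff: the lid stays where it is left. Opened by 0.2 rad or more it can be swung on by fingertips in front of the pad moving up and toward the hinge side (box +x), along the pad's arc.
- mount: Round resin specimen mount, 38 mm diameter, 18 mm high, about 30 g, polished face up, lying on the post in the dry box, up to 3 mm off the post's centre. Origin: centre of its underside; z is up out of the polished face.
- tray: Shallow empty stainless tray that does not move, 166 (x) x 226 (y) mm inside its rim, rim 14 mm high, floor 2 mm thick. Origin: centre of its underside.
- loupe: Bystander: grey loupe, 40 mm diameter, 36 mm high; origin at the centre of its underside. Leave alone.
- lens_can: Bystander: black objective can, 37 mm diameter, 60 mm high; origin at the centre of its underside. Leave alone.
- timer: Bystander: white bench timer 60 x 70 x 23 mm; origin at the centre of its underside. Leave alone.
Mind the look-alikes: they are no part of the job. Several things have the shape of the dry_box; the one meant has the colours described above.

How it is judged:
By the outcome, as a careful person would: the job done as asked, in the order asked, and still so for the second after the job is handed in, with the robot touching nothing.
It also fails if it takes over 72 s, if anything falls off the work surface, if the arm or the gripper's body presses on something with over 40 N, if the wrist force passes 120 N, or if a joint passes its speed limit or range.

ROBOT

A 6-joint arm with a two-finger parallel gripper is mounted at the origin on a cart in front of the work surface, level with it; the furniture and walls round the work are solid. World frame = base frame: x ahead of the robot, y to its left, z up, the work surface at z = 0. Lengths are in mm, angles in rad, forces in N, time in s.
With the tool pointing down it reaches from about 275 to 1000 mm from the base axis. Payload 8.4 kg.
Tool frame: the origin (TCP) lies at the very end of the fingers, on their centre line; the grasp point (between the pads) lies 19 mm behind it; z points along the fingers, x is the direction in which the jaws open and shut, and the axes are right-handed (so a half turn about z gives the same grasp; the last joint's range is limited). The gripper opens to 85 mm and grips with 20 to 120 N. Pads are 22 mm wide; open, the fingers measure 114 mm over their backs; the gripper's body (76 mm by 85 mm) begins 54 mm behind the grasp point. The pads swing forward as they close: fully open they stand 13 mm farther back than shut.
Start: joints at [1.264, 0.353, 1.633, -0, 1.155, -0.002], TCP at [187.563, 596.195, 231.281] pointing down, gripper open.
Joint ranges: [-2.63, 2.63], [-0.92, 2.1], [0.06, 2.66], [-1.3, 4.44], [0, 2.69], [-3.02, 3.02]. Speed limits (rad/s): [2.22, 2.22, 2.79, 3.14, 3.14, 3.14].

INTERFACE

Orientations are given as [roll, pitch, yaw] about the fixed x, y, z axes, in that order (R = Rz(yaw) Ry(pitch) Rx(roll)).
In Python, from rig import r gives the robot as it stands. The module is installed in compiled form; this text tells all that it offers.
- The arm moves only by the tool apply_moves, never from a script. Its argument "targets" is a list that holds one entry, the list of rows, each a list of 7 numbers: the gripper's target within -1 to 1 (fully open at 1, half-way at 0, shut at -1), then the shift along the tool's x, y, z in cm, then the turn, a rotation vector about the tool's x, y, z in degrees. A call has 1 to 8 rows; each row is the pose to reach, as a shift and turn from the pose measured when the call began, along the tool's axes at that moment; what a row does not reach only later rows make up. A row lasts 1/10 s, in which the tool goes at most 50 mm and 8.59 degrees, less where a joint would pass 70% of its speed; a pose out of reach is approached as far as the arm can. A call with a gripper value outside its range is refused whole. The fingers move at their own pace and stop on an object; "newtons" is the grip in N (left out, the last holds). Time passes only in rows, so rows that repeat a pose let the fingers close. It gives the time, the measured TCP pose, the force and the opening at its end, in the units of the state.
- r.sense(): the state, without advancing time (a new reading comes with each control period).
- r.grab_frame(name): name is "side" or "top"; returns a dict with "pixels" (400x640x3 uint8, red, green, blue), "fov_y" (degrees; the focal length in pixels is half the picture's height over the tangent of half this angle, whatever the lens; pixels are square), "cx", "cy" (the principal point, pixels), "R" (3x3) and "t" (3): a world point X has camera coordinates R X + t. Camera axes: x right, y down, z forward; pixel columns grow to the right and rows downward; lengths in mm; the calibration is good to about 2 mm. A picture is of the moment at which its call begins. There is no depth.
- r.sign_off(): hands the job in, once; it reports no verdict.
The state is a dict: "clock": time; "qpos": joint angles; "qvel": joint speeds; "joint_efforts": joint torques, N m; "eef_pos": TCP position; "tcp_rot": TCP orientation; "contact_force": force on the tool from outside, world axes, zero at the start; "wrist_torque": the same for the moment, N m; "opening": opening from 0.0 (shut) to 1.0 (fully open).
Only numpy, scipy, OpenCV 4.12 (cv2) and the standard library are available. Lean on these libraries where they do the work, as an engineer would, in place of code of your own. Each camera call takes 0.05 s, during which the arm holds its last target. There are 200 camera calls.

## Working session

There is one attempt and no reset: what is moved stays moved. The work goes in short steps, Python scripts to look and compute and a tool call to move; the robot and the scene stay as the last step left them, time stands still between calls to the robot, and variables do not carry over. Pictures are saved under pics/ and viewed, about 8 in all and at most 12, crops included, and the job is handed in when it is done.

Besides the shell and the picture viewer there is one more tool, called after ">>>" as name(argument=value, ...) on one line, values as JSON. apply_moves: Moves the arm, as the interface text tells. Its arguments: {"type":"object","properties":{"targets":{"type":"array"},"newtons":{"type":"number"}},"required":["targets"]}

```bash
mkdir -p pics; python3 - <<'E'
from rig import r
import cv2,json
for n in("side","top"):
    f=r.grab_frame(n); cv2.imwrite(f"pics/{n}0.png",f["pixels"][:,:,::-1])
    print(n,f["fov_y"],f["cx"],f["cy"],f["R"],f["t"])
print(r.sense())
E
```

```text
side 55.04547954345278 316.8706539413573 197.0021852642319 [[-0.99397869 -0.10931411 -0.00753634]
 [-0.05156203  0.52731667 -0.84810287]
 [ 0.09668365 -0.84260759 -0.52977799]] [ 564.24325793   78.87253931 1270.70359057]
top 56.84907279254861 318.47435926962606 198.64550036994302 [[-0.01414482 -0.99973844  0.01797162]
 [-0.98568516  0.01092161 -0.16824235]
 [ 0.16800206 -0.02009412 -0.98558182]] [  24.30925466  569.11588235 1125.80930017]
{'clock': 0.1, 'qpos': array([ 1.26360333e+00,  3.53594099e-01,  1.63406328e+00,  1.90619142e-05,
        1.15520218e+00, -2.39959498e-03]), 'qvel': array([-0.00052168, -0.0014282 , -0.00215515, -0.00053991,  0.00049712,
        0.00031861]), 'joint_efforts': array([ 9.51271577e-04, -6.06358480e+01, -3.42818785e+01,  3.92224808e-05,
        4.03857252e-03, -1.19907593e-06]), 'eef_pos': array([187.42372309, 595.7839219 , 230.62575021]), 'tcp_rot': array([-3.14157218e+00,  1.26686413e-03,  1.26599523e+00]), 'contact_force': array([-0.6169102 ,  0.21623528,  0.64933783]), 'wrist_torque': array([ 0.02969405, -0.00664997, -0.00547674]), 'opening': 1.0014750202106928}
```

View pics/top0.png

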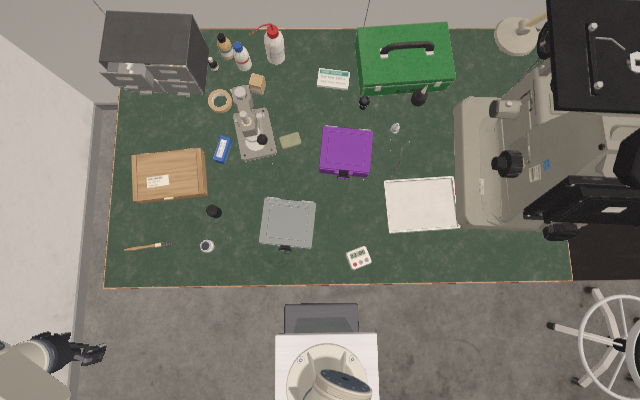

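View pics/side0.png

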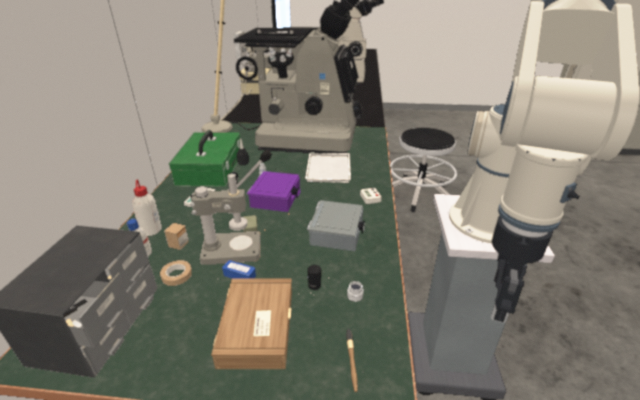

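Top: the grey box is at about (288,222) with its black pad at (285,248), facing the robot. The tray is at (421,204), the timer at (358,258), the can at (213,211) and the loupe at (207,246). I'll enlarge the box and tray area.

```bash
python3 - <<'E'
import cv2,numpy as np
t=cv2.imread("pics/top0.png");s=cv2.imread("pics/side0.png")
a=cv2.resize(t[170:280,195:335],None,fx=5.5,fy=5.5,interpolation=cv2.INTER_CUBIC) # 770x605
cv2.imwrite("pics/ctop.png",a[:600])
b=cv2.resize(t[165:275,340:470],None,fx=3,fy=3,interpolation=cv2.INTER_CUBIC)
c=cv2.resize(s[190:260,290:390],None,fx=4,fy=4,interpolation=cv2.INTER_CUBIC)
m=np.zeros((600,800,3),np.uint8); m[:330,:390]=b; m[:280,400:800]=c
cv2.imwrite("pics/cmix.png",m)
E
cat > h.py <<'E'
import numpy as np
from rig import r
C={"side":(55.04547954345278,316.87065,197.00219,[[-0.99397869,-0.10931411,-0.00753634],[-0.05156203,0.52731667,-0.84810287],[0.09668365,-0.84260759,-0.52977799]],[564.24325793,78.87253931,1270.70359057]),
"top":(56.84907279,318.474359,198.64555,[[-0.01414482,-0.99973844,0.01797162],[-0.98568516,0.01092161,-0.16824235],[0.16800206,-0.02009412,-0.98558182]],[24.30925466,569.11588235,1125.80930017])}
def cam(n):
    fv,cx,cy,R,t=C[n]; return 200/np.tan(np.radians(fv/2)),cx,cy,np.array(R),np.array(t)
def back(n,u,v,z):
    f,cx,cy,R,t=cam(n); d=R.T@[(u-cx)/f,(v-cy)/f,1]; o=-R.T@t
    return o+d*(z-o[2])/d[2]
def proj(n,X):
    f,cx,cy,R,t=cam(n); c=R@np.array(X,float)+t; return [cx+f*c[0]/c[2],cy+f*c[1]/c[2]]
E
```

```text
(no output)
```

View pics/ctop.png

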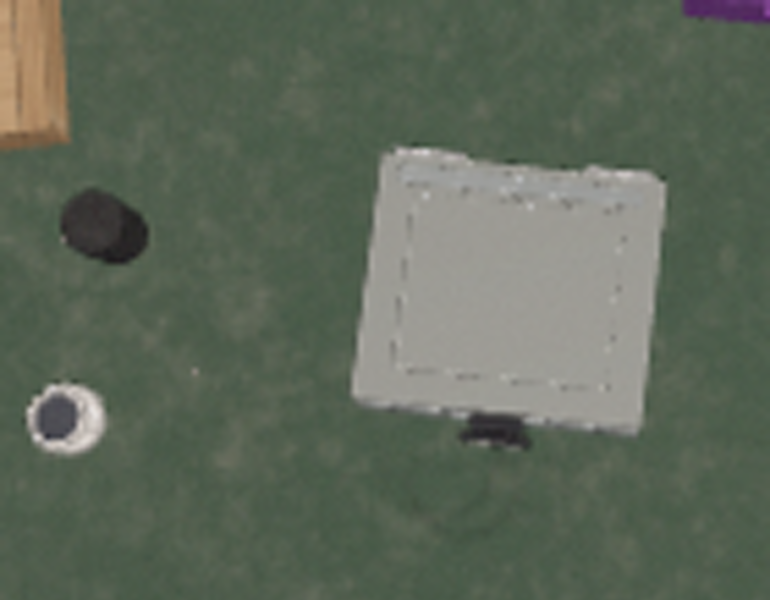

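View pics/cmix.png

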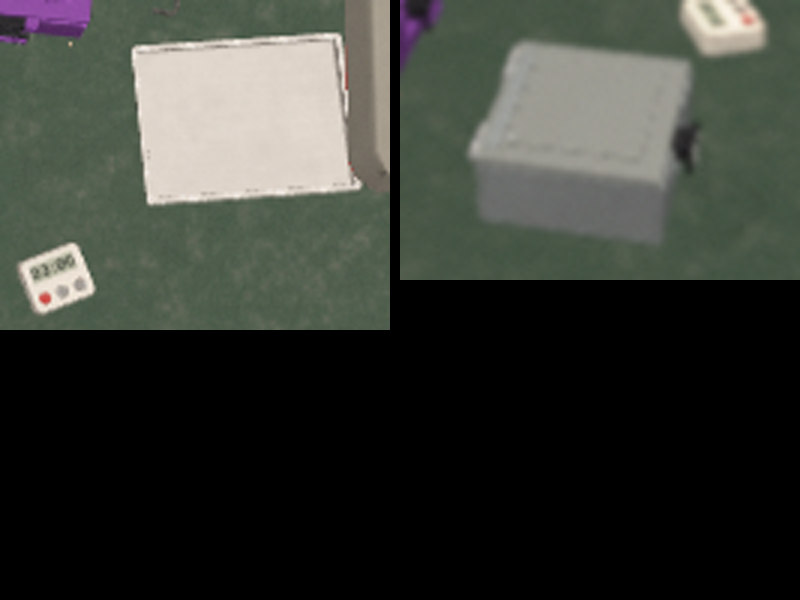

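```bash
python3 - <<'E'
from h import *
c=lambda U,V,s,x,y:((U+.5)/s-.5+x,(V+.5)/s-.5+y)
P={}
for k,p in dict(FL=(354,402),FR=(640,432)).items(): P[k]=back("top",*c(*p,5.5,195,170),65); print(k,P[k].round(1))
for k,p in dict(BL=(385,150),BR=(664,177)).items(): P[k]=back("top",*c(*p,5.5,195,170),61); print(k,P[k].round(1))
for k,p in dict(padL=(463,437),padR=(528,446)).items(): print(k,back("top",*c(*p,5.5,195,170),38).round(1),back("top",*c(*p,5.5,195,170),50).round(1))
d=P["FL"]-P["FR"]; yaw=np.arctan2(-d[0],d[1]); e=P["BR"]-P["FR"]; e2=P["BL"]-P["FL"]; print("yaw",yaw,np.arctan2(e[1],e[0]),np.arctan2(e2[1],e2[0]))
ex=np.array([np.cos(yaw),np.sin(yaw)]); 
m=(P["FL"]+P["FR"])[:2]/2; print("box centre",m+67*ex, "from c2", (P["BL"]+P["BR"])[:2]/2-74*ex)
# side: lid corners z65: front-far(690,62) front-near (664,183), back-near(472,155), back-far (520,42)
for k,p in dict(FR=(690,64),FL=(664,183)).items(): print(k,back("side",*c(p[0]-400,p[1],4,290,190),64).round(1))
print("padside",back("side",*c(290,128,4,290,190),50).round(1),back("side",*c(288,165,4,290,190),26).round(1))
for k,p in dict(a=(134,48),b=(342,36),c_=(360,185),d=(150,203)).items(): print("tray",k,back("top",*c(*p,3,340,165),14).round(1))
print("timer",back("top",358,258,23),"can",back("top",*c(92,220,5.5,195,170),60),"loupe",back("top",*c(66,418,5.5,195,170),15))
print("purple",back("top",345,150,60))
E
```

```text
FL [431.9 201.5  65. ]
FR [413.2  42.6  65. ]
BL [574.7 186.3  61. ]
BR [557.3  27.4  61. ]
padL [412.7 143.3  38. ] [412.3 142.2  50. ]
padR [407.1 106.4  38. ] [406.8 105.7  50. ]
yaw -0.11715346737401486 -0.10519151361680039 -0.10614126392024574
box centre [489.06068616 114.23092547] from c2 [492.51964225 115.493103  ]
FR [415.2  46.7  64. ]
FL [432.3 205.3  64. ]
padside [413.8 115.7  50. ] [413.9 131.3  26. ]
tray a [ 633.1 -202.3   14. ]
tray b [ 644.3 -434.3   14. ]
tray c_ [ 478.8 -441.4   14. ]
tray d [ 462.2 -212.1   14. ]
timer [ 381.71688024 -105.79065882   23.        ] can [536.48127984 351.30816797  60.        ] loupe [427.481961   374.49937946  15.        ]
purple [725.28794765 -70.30980426  60.        ]
```

```bash
cat >> h.py <<'E'
from scipy.spatial.transform import Rotation as Ro
BC=np.array([490.5,116,0]); BY=-0.109
RB=Ro.from_euler("z",BY).as_matrix()
def box(*p): return BC+RB@np.array(p,float)
def goal(X,tilt=0,yaw=BY+np.pi/2,s=None):
    """row (cm, deg) from the present pose to world TCP X; tilt = fingers pointing toward box +x, deg"""
    s=s or r.sense()
    T=lambda e:Ro.from_euler("xyz",e)
    G=T([np.pi,0,yaw])*Ro.from_rotvec([-np.radians(tilt),0,0]); N=T(s["tcp_rot"])
    sh=N.inv().apply(np.array(X)-s["eef_pos"])/10
    return np.concatenate([sh,(N.inv()*G).as_rotvec(degrees=True)]).round(2).tolist()
def st():
    s=r.sense(); p=RB.T@(s["eef_pos"]-BC); f=RB.T@s["contact_force"]
    print("t",round(s["clock"],2),"box pos",p.round(1),"F box",f.round(1),"rot",s["tcp_rot"].round(3),"open",round(s["opening"],2),"q",s["qpos"].round(2)); return s
E
python3 -c "
from h import *
st();print(goal(box(-140,0,140),30))"
```

```text
t 0.1 box pos [-353.5  444.   230.6] F box [-0.6  0.1  0.6] rot [-3.142e+00  1.000e-03  1.266e+00] open 1.0 q [ 1.26  0.35  1.63  0.    1.16 -0.  ]
[-39.38, 29.58, 9.11, -29.91, 3.01, -10.94]
```

>>> apply_moves(targets=[[[-1,-5,3.7,0,0,0,0],[-1,-10,7.5,1,0,0,0],[-1,-15,11.2,2,-8,0.8,-2.9],[-1,-20,15,3,-16,1.6,-5.8],[-1,-24,18.5,4,-24,2.4,-8.8],[-1,-28,21.5,5,-29.9,3,-10.9],[-1,-32,24.5,6,-29.9,3,-10.9],[-1,-35,27,7,-29.9,3,-10.9]]])

```text
clock: 0.9
eef_pos: [322.0, 224.1, 170.8]
tcp_rot: [2.618, 0.001, 1.465]
contact_force: [1.0, 0.2, -0.1]
opening: -0.004
```

```bash
python3 -c "
from h import *
st();print(goal(box(-120,0,45),30))"
```

```text
t 0.9 box pos [-179.3   89.1  170.8] F box [ 1.   0.3 -0.1] rot [2.618e+00 1.000e-03 1.465e+00] open -0.0 q [ 1.01 -0.03  2.4  -0.79  0.69  0.14]
[-8.92, -1.18, 13.85, -0.01, -0.06, 0.17]
```

>>> apply_moves(targets=[[[-1,-4,-0.5,4,0,0,0],[-1,-7,-0.8,8,0,0,0],[-1,-8.9,-1.1,11,0,0,0],[-1,-8.9,-1.1,13,0,0,0],[-1,-8.9,-1.1,13.8,0,0,0],[-1,-8.9,-1.1,13.8,0,0,0]]])

```text
clock: 1.5
eef_pos: [372.8, 138.7, 79.8]
tcp_rot: [2.656, 0.017, 1.456]
contact_force: [0.4, -0.0, -0.4]
opening: -0.003
```

```bash
python3 - <<'E'
from h import *
import cv2
st();print(goal(box(-110,0,31),30))
f=r.grab_frame("side")["pixels"][170:290,270:430,::-1]
g=r.grab_frame("top")["pixels"][180:290,230:340,::-1]
m=np.zeros((480,800,3),np.uint8); m[:360,:480]=cv2.resize(f,None,fx=3,fy=3); m[:320,480:]=cv2.resize(g,(320,320)); cv2.imwrite("pics/pre.png",m)
E
```

```text
t 1.5 box pos [-119.5    9.8   79.8] F box [ 0.4  0.  -0.4] rot [2.656 0.017 1.456] open -0.0 q [ 0.64  0.18  2.5  -1.3   0.35  0.4 ]
[-0.89, -1.44, 4.78, -2.2, 1.0, 0.17]
```

View pics/pre.png

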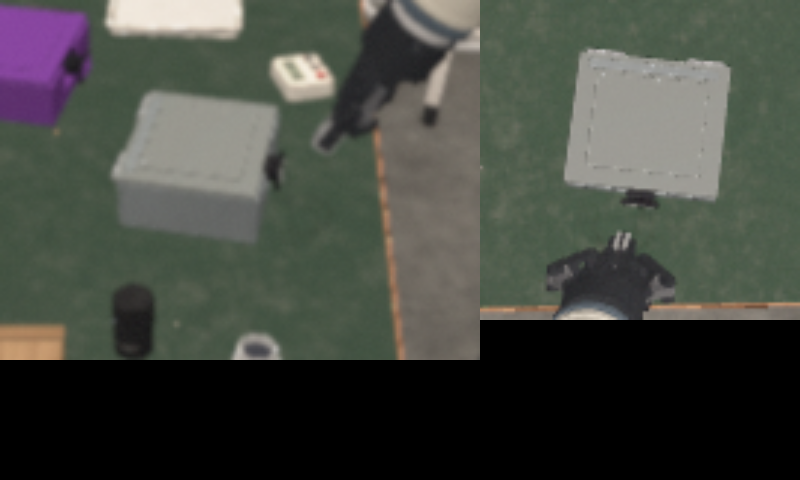

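The fingers are in front of and left of the pad, but joint 4 reached its limit at 30° tilt. I'll drop to a 10° tilt.

```bash
python3 -c "
from h import *
print(goal(box(-118,0,85),10));print(goal(box(-112,0,35),10))"
```

```text
[-0.99, 0.43, -0.31, 17.82, 0.98, 0.07]
[-0.9, -1.37, 4.4, 17.82, 0.98, 0.07]
```

>>> apply_moves(targets=[[[-1,-0.5,0.2,-0.3,8,0.5,0],[-1,-1,0.4,-0.3,16,1,0.1],[-1,-1,0.4,-0.3,17.8,1,0.1],[-1,-0.9,-0.5,2,17.8,1,0.1],[-1,-0.9,-1.3,4,17.8,1,0.1],[-1,-0.9,-1.37,4.4,17.8,1,0.1],[-1,-0.9,-1.37,4.4,17.8,1,0.1]]])

```text
clock: 2.3
eef_pos: [379.6, 128.7, 34.6]
tcp_rot: [2.967, -0.001, 1.462]
contact_force: [0.6, -0.4, -0.3]
opening: 0.003
```

```bash
python3 -c "
from h import *
st();print(goal(box(-112,0,35),10));print(goal(box(-98,0,35),10))"
```

```text
t 2.3 box pos [-111.6    0.6   34.6] F box [ 0.7 -0.3 -0.3] rot [ 2.967e+00 -1.000e-03  1.462e+00] open 0.0 q [ 0.39  0.3   2.35 -0.25  0.34 -0.84]
[-0.06, -0.03, -0.05, -0.01, -0.05, -0.03]
[-0.06, 1.35, 0.19, -0.01, -0.05, -0.03]
```

>>> apply_moves(targets=[[[-1,0,0.3,0.05,0,0,0],[-1,0,0.6,0.1,0,0,0],[-1,0,0.8,0.13,0,0,0],[-1,0,0.95,0.16,0,0,0],[-1,0,0.95,0.16,0,0,0]]])

```text
clock: 2.8
eef_pos: [389.3, 127.9, 35.0]
tcp_rot: [2.967, -0.001, 1.462]
contact_force: [-0.3, -0.7, -1.5]
opening: -0.003
```

```bash
python3 -c "
from h import *
st()"
```

```text
t 2.8 box pos [-101.8    0.8   35. ] F box [-0.2 -0.7 -1.5] rot [ 2.967e+00 -1.000e-03  1.462e+00] open -0.0 q [ 0.38  0.31  2.34 -0.24  0.35 -0.86]
```

>>> apply_moves(targets=[[[-1,0,0.1,0.02,0,0,0],[-1,0,0.2,0.035,0,0,0],[-1,0,0.3,0.05,0,0,0],[-1,0,0.3,0.05,0,0,0]]])

```text
clock: 3.2
eef_pos: [392.6, 127.5, 35.0]
tcp_rot: [2.966, -0.001, 1.462]
contact_force: [0.3, 0.2, 1.0]
opening: 0.003
```

```bash
python3 -c "
from h import *
st()"
```

```text
t 3.2 box pos [-98.6   0.8  35. ] F box [0.3 0.3 1. ] rot [ 2.966e+00 -1.000e-03  1.462e+00] open 0.0 q [ 0.38  0.31  2.33 -0.24  0.35 -0.87]
```

>>> apply_moves(targets=[[[-1,0,0.1,0.02,0,0,0],[-1,0,0.2,0.035,0,0,0],[-1,0,0.3,0.05,0,0,0],[-1,0,0.3,0.05,0,0,0]]])

```text
clock: 3.6
eef_pos: [395.8, 127.2, 35.1]
tcp_rot: [2.966, -0.001, 1.462]
contact_force: [-0.3, -0.4, 0.3]
opening: -0.001
```

```bash
python3 -c "
from h import *
st()"
```

```text
t 3.6 box pos [-95.3   0.8  35.1] F box [-0.2 -0.5  0.3] rot [ 2.966e+00 -1.000e-03  1.462e+00] open -0.0 q [ 0.37  0.31  2.33 -0.23  0.35 -0.88]
```

>>> apply_moves(targets=[[[-1,0,0.1,0.02,0,0,0],[-1,0,0.2,0.035,0,0,0],[-1,0,0.3,0.05,0,0,0],[-1,0,0.3,0.05,0,0,0]]])

```text
clock: 4.0
eef_pos: [398.3, 126.7, 34.9]
tcp_rot: [2.967, -0.001, 1.461]
contact_force: [-2.5, 1.5, -0.4]
opening: -0.003
```

```bash
python3 -c "
from h import *
st()"
```

```text
t 4.0 box pos [-92.9   0.6  34.9] F box [-2.7  1.2 -0.4] rot [ 2.967e+00 -1.000e-03  1.461e+00] open -0.0 q [ 0.37  0.32  2.32 -0.23  0.36 -0.88]
```

>>> apply_moves(targets=[[[-1,0,0.1,0.02,0,0,0],[-1,0,0.2,0.035,0,0,0],[-1,0,0.3,0.05,0,0,0],[-1,0,0.35,0.06,0,0,0],[-1,0,0.35,0.06,0,0,0]]])

```text
clock: 4.5
eef_pos: [400.3, 125.9, 34.4]
tcp_rot: [2.97, 0.0, 1.461]
contact_force: [-8.5, 4.6, 1.8]
opening: -0.001
```

```bash
python3 -c "
from h import *
st()"
```

```text
t 4.5 box pos [-90.8   0.   34.4] F box [-9.   3.7  1.8] rot [2.97  0.    1.461] open -0.0 q [ 0.37  0.32  2.32 -0.22  0.36 -0.89]
```

>>> apply_moves(targets=[[[-1,0.03,0.2,0.035,0,0,0],[-1,0.05,0.3,0.05,0,0,0],[-1,0.05,0.38,0.06,0,0,0],[-1,0.05,0.45,0.07,0,0,0],[-1,0.05,0.45,0.07,0,0,0]]])

```text
clock: 5.0
eef_pos: [402.1, 125.2, 33.7]
tcp_rot: [2.974, 0.002, 1.461]
contact_force: [-12.5, 6.1, 5.3]
opening: -0.003
```

```bash
python3 -c "
from h import *
st()"
```

```text
t 5.0 box pos [-88.9  -0.5  33.7] F box [-13.1   4.7   5.3] rot [2.974e+00 2.000e-03 1.461e+00] open -0.0 q [ 0.36  0.33  2.31 -0.22  0.37 -0.9 ]
```

>>> apply_moves(targets=[[[-1,0.05,0.43,0.08,0,0,0],[-1,0.05,0.45,-0.02,0,0,0],[-1,0.05,0.46,-0.12,0,0,0],[-1,0.05,0.476,-0.22,0,0,0],[-1,0.05,0.5,-0.37,0,0,0],[-1,0.05,0.52,-0.52,0,0,0]]])

```text
clock: 5.6
eef_pos: [402.2, 124.4, 38.3]
tcp_rot: [2.981, 0.005, 1.46]
contact_force: [-13.5, 10.1, -2.6]
opening: 0.001
```

```bash
python3 -c "
from h import *
st()"
```

```text
t 5.6 box pos [-88.7  -1.3  38.3] F box [-14.6   8.6  -2.6] rot [2.981 0.005 1.46 ] open 0.0 q [ 0.36  0.32  2.3  -0.2   0.39 -0.92]
```

>>> apply_moves(targets=[[[-1,0.1,0.45,-0.12,0,0,0],[-1,0.13,0.48,-0.32,0,0,0],[-1,0.15,0.51,-0.52,0,0,0],[-1,0.15,0.53,-0.72,0,0,0],[-1,0.15,0.56,-0.92,0,0,0],[-1,0.15,0.57,-1.12,0,0,0]]])

```text
clock: 6.2
eef_pos: [401.7, 124.6, 48.7]
tcp_rot: [2.989, 0.008, 1.459]
contact_force: [-14.7, 8.6, -1.6]
opening: -0.002
```

```bash
python3 - <<'E'
from h import *
import cv2
st()
f=r.grab_frame("side")["pixels"][190:270,300:400,::-1]
cv2.imwrite("pics/lift.png",cv2.resize(f,None,fx=5,fy=5,interpolation=cv2.INTER_CUBIC))
E
```

```text
t 6.2 box pos [-89.2  -1.1  48.7] F box [-15.5   6.9  -1.6] rot [2.989 0.008 1.459] open -0.0 q [ 0.36  0.29  2.29 -0.18  0.43 -0.94]
```

View pics/lift.png

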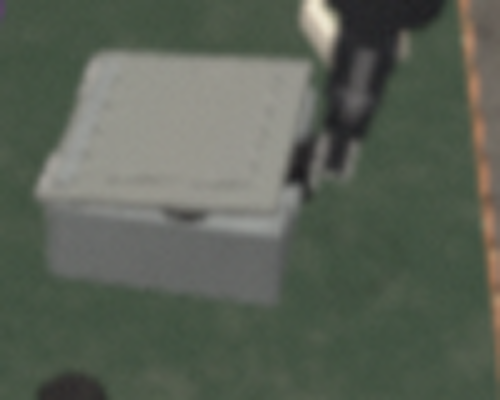

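The lid's front edge has lifted clear of the box front, with the fingers on the pad at about (310,165) in the crop. I'll keep following the arc with less pressing.

>>> apply_moves(targets=[[[-1,0.12,0.36,-0.35,0,0,0],[-1,0.1,0.37,-0.75,0,0,0],[-1,0.1,0.38,-1.15,0,0,0],[-1,0.1,0.44,-1.55,0,0,0],[-1,0.1,0.5,-1.95,0,0,0],[-1,0.1,0.56,-2.35,0,0,0],[-1,0.1,0.64,-2.75,0,0,0],[-1,0.1,0.73,-3.1,0,0,0]]])

```text
clock: 7.05
eef_pos: [401.9, 125.2, 79.9]
tcp_rot: [2.993, 0.009, 1.458]
contact_force: [-9.8, 5.5, 0.3]
opening: -0.002
```

```bash
python3 -c "
from h import *
st()"
```

```text
t 7.05 box pos [-89.1  -0.5  79.9] F box [-10.3   4.5   0.3] rot [2.993 0.009 1.458] open -0.0 q [ 0.36  0.22  2.27 -0.15  0.53 -0.97]
```

>>> apply_moves(targets=[[[-1,0.1,0.4,-0.52,0,0,0],[-1,0.1,0.57,-0.98,0,0,0],[-1,0.1,0.75,-1.43,0,0,0],[-1,0.1,0.95,-1.88,0,0,0],[-1,0.1,1.15,-2.33,0,0,0],[-1,0.1,1.37,-2.77,0,0,0],[-1,0.1,1.6,-3.2,0,0,0],[-1,0.1,1.75,-3.48,0,0,0]]])

```text
clock: 7.85
eef_pos: [412.2, 124.8, 116.5]
tcp_rot: [2.997, 0.011, 1.458]
contact_force: [-8.9, 2.2, 1.1]
opening: -0.003
```

```bash
python3 - <<'E'
from h import *
import cv2
st()
f=r.grab_frame("side")["pixels"][150:270,290:410,::-1]
cv2.imwrite("pics/lift2.png",cv2.resize(f,None,fx=5,fy=5,interpolation=cv2.INTER_CUBIC))
E
```

```text
t 7.85 box pos [-78.8   0.2 116.5] F box [-9.1  1.3  1.1] rot [2.997 0.011 1.458] open -0.0 q [ 0.35  0.16  2.22 -0.12  0.64 -1.01]
```

View pics/lift2.png

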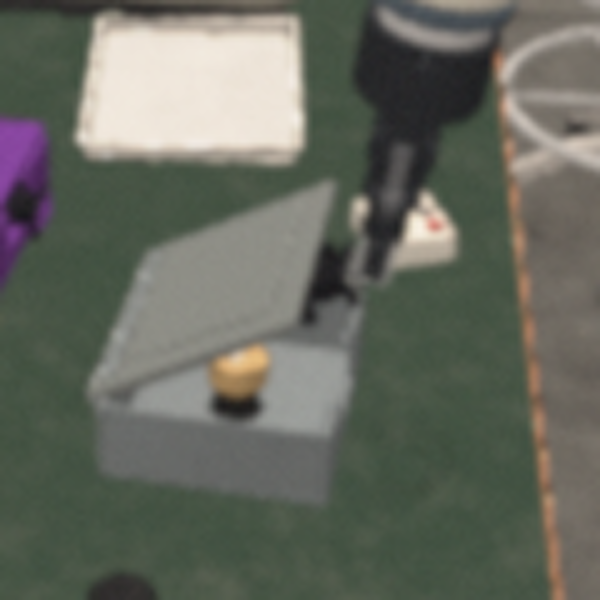

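The lid is open about 0.5 rad, the tan mount is visible on the post at (240,372), and the tip is on the pad's face at (350,270). Next I'll back off, drop below the pad's lower edge, and push it on with the finger's side.

>>> apply_moves(targets=[[[-1,0,-1.1,-0.1,0,0,0],[-1,0,-2.3,-0.3,0,0,0],[-1,0,-2.4,0.5,0,0,0],[-1,0,-2.6,1.4,0,0,0],[-1,0,-2.7,2.2,0,0,0],[-1,0,-2.0,2.1,0,0,0],[-1,0,-2.0,2.1,0,0,0]]])

```text
clock: 8.6
eef_pos: [397.2, 126.7, 93.1]
tcp_rot: [2.996, 0.01, 1.458]
contact_force: [0.4, 0.6, -0.9]
opening: 0.0
```

```bash
cat >> h.py <<'E'
def bg(x,z,y=0,tilt=8.5,s=None): return goal(box(x,y,z),tilt,s=s)
E
python3 -c "
from h import *
st()
for x,z in((-91,93),(-85,105),(-81,116),(-72,130),(-62,143)):print(bg(x,z))"
```

```text
t 8.6 box pos [-93.9   0.5  93.1] F box [ 0.4  0.6 -0.9] rot [2.996 0.01  1.458] open 0.0 q [ 0.37  0.19  2.27 -0.14  0.56 -0.97]
[-0.04, 0.29, 0.06, -0.15, 0.62, -0.15]
[-0.05, 1.05, -1.04, -0.15, 0.62, -0.15]
[-0.06, 1.61, -2.08, -0.15, 0.62, -0.15]
[-0.07, 2.7, -3.33, -0.15, 0.62, -0.15]
[-0.08, 3.88, -4.47, -0.15, 0.62, -0.15]
```

>>> apply_moves(targets=[[[-1,0,0.3,0.06,0,0,0],[-1,0,0.6,-0.2,0,0,0],[-1,0,0.9,-0.6,0,0,0],[-1,0,1.2,-1.0,0,0,0],[-1,0,1.4,-1.5,0,0,0],[-1,0,1.7,-2.0,0,0,0]]])

```text
clock: 9.2
eef_pos: [411.0, 125.2, 115.9]
tcp_rot: [2.996, 0.01, 1.458]
contact_force: [-1.8, -0.6, -1.8]
opening: -0.001
```

```bash
python3 -c "
from h import *
st()
for x,z in((-75,126),(-69,135),(-62,145),(-50,158),(-38,169)):print(bg(x,z))"
```

```text
t 9.2 box pos [-80.    0.5 115.9] F box [-1.8 -0.8 -1.8] rot [2.996 0.01  1.458] open -0.0 q [ 0.35  0.16  2.23 -0.13  0.63 -1.01]
[-0.06, 0.64, -0.93, -0.16, 0.62, -0.15]
[-0.07, 1.37, -1.73, -0.16, 0.62, -0.15]
[-0.07, 2.21, -2.62, -0.16, 0.62, -0.15]
[-0.08, 3.58, -3.73, -0.16, 0.62, -0.15]
[-0.09, 4.93, -4.64, -0.16, 0.62, -0.15]
```

>>> apply_moves(targets=[[[-1,0,0.4,-0.4,0,0,0],[-1,0,0.8,-0.8,0,0,0],[-1,0,1.2,-1.2,0,0,0],[-1,0,1.7,-1.65,0,0,0],[-1,0,2.2,-2.1,0,0,0],[-1,0,2.6,-2.5,0,0,0]]])

```text
clock: 9.8
eef_pos: [432.2, 122.8, 144.6]
tcp_rot: [2.998, 0.011, 1.457]
contact_force: [-6.2, -0.4, 4.5]
opening: -0.002
```

```bash
python3 - <<'E'
from h import *
import cv2
st()
for x,z in((-50,155),(-38,166),(-25,175),(-10,184),(5,190)):print(bg(x,z))
f=r.grab_frame("side")["pixels"][130:270,270:410,::-1]
cv2.imwrite("pics/lift3.png",cv2.resize(f,None,fx=4,fy=4,interpolation=cv2.INTER_CUBIC))
E
```

```text
t 9.8 box pos [-58.6   0.4 144.6] F box [-6.1 -1.1  4.5] rot [2.998 0.011 1.457] open -0.0 q [ 0.33  0.14  2.17 -0.11  0.72 -1.05]
[-0.05, 1.0, -0.91, -0.28, 0.66, -0.17]
[-0.05, 2.35, -1.82, -0.28, 0.66, -0.17]
[-0.06, 3.76, -2.53, -0.28, 0.66, -0.17]
[-0.06, 5.38, -3.2, -0.28, 0.66, -0.17]
[-0.06, 6.95, -3.58, -0.28, 0.66, -0.17]
```

View pics/lift3.png

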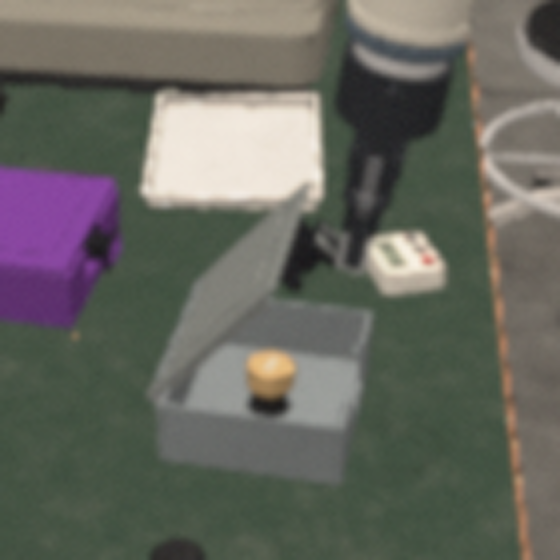

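The lid stands at about 0.85 rad, with the pad at (320,240) and the tip at (345,262), close to the pad's lower edge. I'll take a lower purchase before pushing further.

>>> apply_moves(targets=[[[-1,0,-1.2,-0.17,0,0,0],[-1,0,-1.4,1.3,0,0,0],[-1,0,-0.8,1.4,0,0,0],[-1,0,-0.2,1.3,0,0,0],[-1,0,0.4,0.9,0,0,0],[-1,0,1.0,0.5,0,0,0],[-1,0,1.5,0.1,0,0,0]]])

```text
clock: 10.55
eef_pos: [448.8, 121.3, 147.4]
tcp_rot: [2.996, 0.01, 1.457]
contact_force: [-3.3, -0.6, 2.6]
opening: -0.0
```

```bash
python3 - <<'E'
from h import *
st()
for x,z in((-38,150),(-25,163),(-10,175),(5,182),(20,188)):print(bg(x,z))
E
```

```text
t 10.55 box pos [-42.    0.7 147.4] F box [-3.2 -1.   2.6] rot [2.996 0.01  1.457] open -0.0 q [ 0.31  0.15  2.14 -0.1   0.73 -1.07]
[-0.07, 0.44, -0.2, -0.17, 0.62, -0.18]
[-0.08, 1.91, -1.3, -0.17, 0.62, -0.18]
[-0.08, 3.57, -2.27, -0.17, 0.62, -0.18]
[-0.08, 5.15, -2.74, -0.17, 0.62, -0.18]
[-0.08, 6.72, -3.12, -0.17, 0.62, -0.18]
```

Contact forces are light; pushing on to about 1.3 rad.

>>> apply_moves(targets=[[[-1,0,0.5,-0.3,0,0,0],[-1,0,1.0,-0.6,0,0,0],[-1,0,1.5,-0.9,0,0,0],[-1,0,2.1,-1.2,0,0,0],[-1,0,2.7,-1.5,0,0,0],[-1,0,3.4,-1.8,0,0,0],[-1,0,4.1,-2.1,0,0,0]]])

```text
clock: 11.25
eef_pos: [486.8, 117.2, 174.4]
tcp_rot: [2.996, 0.01, 1.457]
contact_force: [-0.8, -1.0, -2.0]
opening: 0.0
```

```bash
python3 - <<'E'
from h import *
import cv2
st()
for x,z in((15,182),(30,186),(50,190),(60,190)):print(bg(x,z))
f=r.grab_frame("side")["pixels"][110:270,270:430,::-1]
cv2.imwrite("pics/lift4.png",cv2.resize(f,None,fx=3.5,fy=3.5,interpolation=cv2.INTER_CUBIC))
E
```

```text
t 11.25 box pos [ -3.8   0.8 174.4] F box [-0.7 -1.1 -2. ] rot [2.996 0.01  1.457] open 0.0 q [ 0.28  0.16  2.04 -0.09  0.8  -1.12]
[-0.08, 1.97, -0.48, -0.15, 0.61, -0.17]
[-0.08, 3.51, -0.66, -0.15, 0.61, -0.17]
[-0.07, 5.55, -0.77, -0.15, 0.61, -0.17]
[-0.07, 6.54, -0.62, -0.15, 0.61, -0.17]
```

View pics/lift4.png

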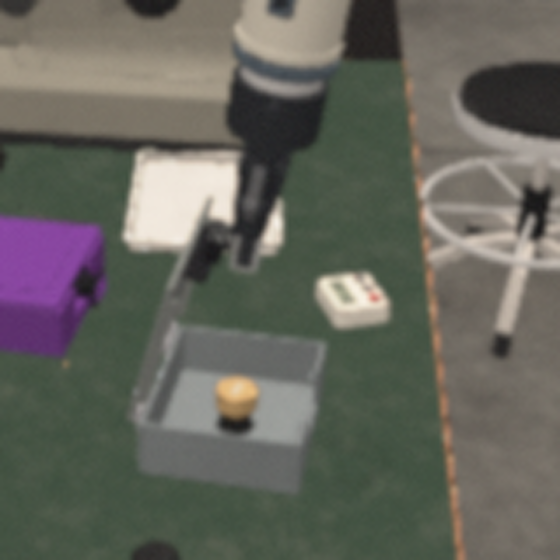

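Lid at about 1.3 rad, with the fingers behind its pad and clear of everything else. I'll push on.

>>> apply_moves(targets=[[[-1,0,0.7,-0.2,0,0,0],[-1,0,1.4,-0.4,0,0,0],[-1,0,2.1,-0.5,0,0,0],[-1,0,2.8,-0.6,0,0,0],[-1,0,3.5,-0.7,0,0,0],[-1,0,4.2,-0.75,0,0,0],[-1,0,4.9,-0.8,0,0,0]]])

```text
clock: 12.0
eef_pos: [535.8, 112.1, 190.3]
tcp_rot: [2.994, 0.01, 1.457]
contact_force: [-0.1, 1.2, -0.6]
opening: 0.003
```

```bash
python3 - <<'E'
from h import *
st()
for x,z in((60,188),(66,188)):print(bg(x,z))
E
```

```text
t 12.0 box pos [ 45.5   1.  190.3] F box [-0.3  1.1 -0.6] rot [2.994 0.01  1.457] open 0.0 q [ 0.24  0.21  1.94 -0.08  0.86 -1.17]
[-0.1, 1.4, 0.44, -0.05, 0.58, -0.18]
[-0.09, 2.0, 0.53, -0.05, 0.58, -0.18]
```

>>> apply_moves(targets=[[[-1,0,0.6,0.2,0,0,0],[-1,0,1.2,0.4,0,0,0],[-1,0,1.7,0.5,0,0,0],[-1,0,2.1,0.5,0,0,0],[-1,0,2.1,0.5,0,0,0]]])

```text
clock: 12.5
eef_pos: [557.7, 109.6, 188.4]
tcp_rot: [2.994, 0.01, 1.457]
contact_force: [-0.8, -0.0, -0.0]
opening: -0.002
```

```bash
python3 - <<'E'
from h import *
import cv2
st()
f=r.grab_frame("side")["pixels"][110:270,270:430,::-1]
cv2.imwrite("pics/lift5.png",cv2.resize(f,None,fx=3.5,fy=3.5,interpolation=cv2.INTER_CUBIC))
E
```

```text
t 12.5 box pos [ 67.5   0.9 188.4] F box [-0.8 -0.1 -0. ] rot [2.994 0.01  1.457] open -0.0 q [ 0.23  0.25  1.9  -0.08  0.86 -1.19]
```

View pics/lift5.png

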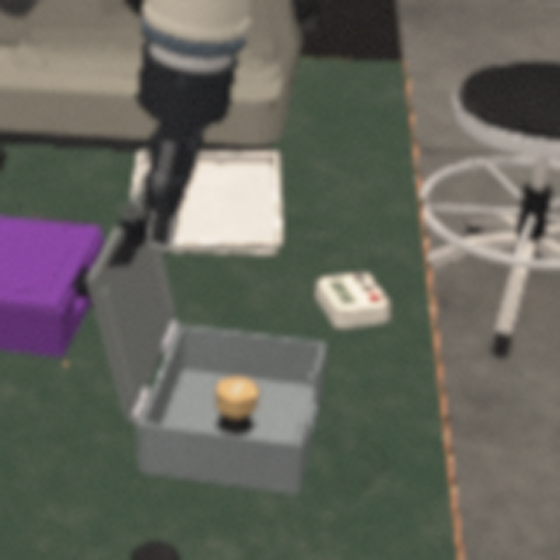

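The lid leans back past upright, with the fingers just clear. I'll retract and measure the mount.

```bash
python3 - <<'E'
from h import *
for a in((25,188,0,8.5),(-10,170,0,0),(-150,190,0,0)):print(bg(*a))
E
```

```text
[-0.11, -4.18, -0.58, -0.05, 0.58, -0.18]
[-0.11, -7.91, 0.69, 8.45, 0.57, -0.22]
[-0.2, -21.46, -3.35, 8.45, 0.57, -0.22]
```

>>> apply_moves(targets=[[[-1,0,-2,-0.3,0,0,0],[-1,0,-5,-0.9,0,0,0],[-1,0,-9,-1.5,4,0.3,0],[0.4,0,-13,-2,8.4,0.6,-0.2],[0.4,0,-17,-2.7,8.4,0.6,-0.2],[0.4,0,-21.4,-3.3,8.4,0.6,-0.2],[0.4,0,-21.4,-3.3,8.4,0.6,-0.2]]])

```text
clock: 13.25
eef_pos: [336.9, 133.5, 188.8]
tcp_rot: [-3.139, 0.001, 1.462]
contact_force: [0.8, -0.9, -0.5]
opening: 0.678
```

```bash
python3 - <<'E'
from h import *
import cv2
st()
for n in("top","side"):
    f=r.grab_frame(n)["pixels"]; cv2.imwrite(f"pics/m_{n}.png",f[:,:,::-1])
    u0,v0=map(int,proj(n,box(0,0,45)))
    c=f[v0-20:v0+20,u0-20:u0+20].astype(int)
    m=((c[...,0]-c[...,2])>45).astype(np.uint8)
    k,l,sta,cen=cv2.connectedComponentsWithStats(m); i=1+np.argmax(sta[1:,4])
    x,y,w,h,a=sta[i]; print(n,"bbox",x+u0-20,y+v0-20,w,h,a,"cen",cen[i]+[u0-20,v0-20])
    u,v=cen[i]+[u0-20,v0-20]
    for z in(39,48): print(z,(RB.T@(back(n,u,v,z)-BC)).round(1))
    print("exp",proj(n,box(0,0,39)))
t=cv2.imread("pics/m_top.png")[150:300,200:350]; s=cv2.imread("pics/m_side.png")[120:270,270:420]
cv2.imwrite("pics/m.png",np.hstack([cv2.resize(a,(400,400),interpolation=cv2.INTER_CUBIC) for a in(t,s)]))
E
```

```text
t 13.25 box pos [-154.6    0.7  188.8] F box [ 0.9 -0.8 -0.5] rot [-3.139e+00  1.000e-03  1.462e+00] open 0.68 q [ 0.37 -0.02  2.19  0.    0.97 -1.09]
top bbox 282 218 12 13 105 cen [287.45714286 224.1047619 ]
39 [-0.1  0.1 39. ]
48 [-0.9 -0.6 48. ]
exp [np.float64(287.4883277292558), np.float64(224.0752322673256)]
side bbox 332 217 12 12 114 cen [337.13157895 222.66666667]
39 [ 0.8 -2.4 39. ]
48 [-1.2 10.  48. ]
exp [np.float64(337.2571845444668), np.float64(223.1319763961383)]
```

View pics/m.png

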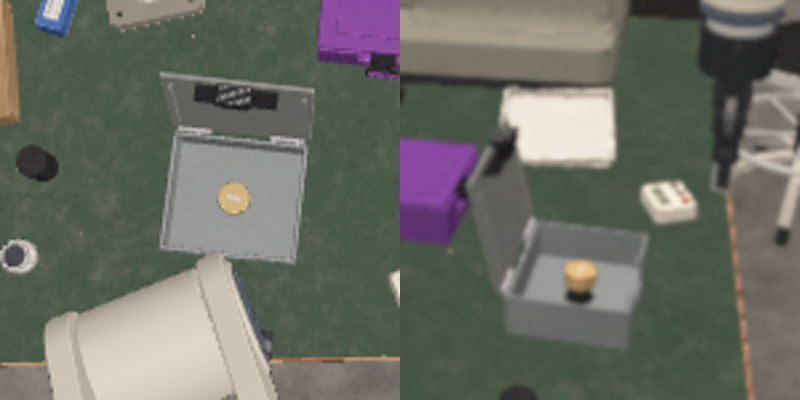

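The lid stands open leaning back, and the mount is at the box centre (top 287,224). Now going above it.

```bash
python3 -c "
from h import *
for z in(130,60,21):print(bg(0,z,0,0))"
```

```text
[-0.23, 14.95, 6.04, 0.14, -0.07, 0.05]
[-0.24, 14.93, 13.04, 0.14, -0.07, 0.05]
[-0.25, 14.92, 16.94, 0.14, -0.07, 0.05]
```

>>> apply_moves(targets=[[[0.4,-0.2,5,1,0,0,0],[0.4,-0.2,10,3,0,0,0],[0.4,-0.2,14.9,6,0,0,0],[0.4,-0.2,14.9,10,0,0,0],[0.4,-0.2,14.9,13,0,0,0],[0.4,-0.2,14.9,13,0,0,0]]])

```text
clock: 13.95
eef_pos: [488.7, 115.4, 56.5]
tcp_rot: [-3.138, 0.001, 1.462]
contact_force: [-0.6, 0.2, -0.4]
opening: 0.701
```

```bash
python3 -c "
from h import *
st()
for z in(40,22):print(bg(0,z,0,0))"
```

```text
t 13.95 box pos [-1.7 -0.8 56.5] F box [-0.6  0.2 -0.4] rot [-3.138e+00  1.000e-03  1.462e+00] open 0.7 q [ 0.23  0.41  2.02  0.    0.71 -1.23]
[0.08, 0.18, 1.65, -0.22, 0.06, -0.0]
[0.08, 0.18, 3.45, -0.22, 0.06, -0.0]
```

>>> apply_moves(targets=[[[0.4,0.08,0.17,1.5,0,0,0],[0.4,0.08,0.17,2.8,0,0,0],[0.4,0.08,0.17,3.45,0,0,0],[0.4,0.08,0.17,3.45,0,0,0],[-0.3,0.08,0.17,3.45,0,0,0],[-0.5,0.08,0.17,3.45,0,0,0],[-0.7,0.08,0.17,3.45,0,0,0],[-0.7,0.08,0.17,3.45,0,0,0]]], newtons=25)

```text
clock: 14.75
eef_pos: [491.0, 116.2, 23.1]
tcp_rot: [-3.139, 0.001, 1.462]
contact_force: [-1.6, -0.7, 6.5]
opening: 0.428
```

```bash
python3 -c "
from h import *
st()"
```

```text
t 14.75 box pos [ 0.4  0.2 23.1] F box [-1.6 -0.8  6.5] rot [-3.139e+00  1.000e-03  1.462e+00] open 0.43 q [ 0.23  0.48  2.03  0.    0.64 -1.23]
```

>>> apply_moves(targets=[[[-0.7,0,0,0,0,0,0],[-0.7,0,0,-0.6,0,0,0],[-0.7,0,0,-1.5,0,0,0],[-0.7,0,0,-3,0,0,0],[-0.7,0,0,-6,0,0,0],[-0.7,0,0,-9,0,0,0],[-0.7,0,0,-11,0,0,0],[-0.7,0,0,-11,0,0,0]]])

```text
clock: 15.55
eef_pos: [493.2, 116.6, 136.5]
tcp_rot: [3.139, -0.001, 1.462]
contact_force: [0.1, -0.7, -1.7]
opening: 0.427
```

```bash
python3 - <<'E'
from h import *
import cv2
st()
f=r.grab_frame("side")["pixels"]
u,v=map(int,proj("side",box(0,0,150)));print(u,v)
cv2.imwrite("pics/g.png",f[:,:,::-1])
m=(f[...,0].astype(int)-f[...,2])>45
ys,xs=np.nonzero(m[v-25:v+70,u-25:u+25]); print("tan px",len(ys),"v",ys.min()+v-25,ys.max()+v-25,"u",xs.mean()+u-25)
for z in (128,132,140,150): print(z,proj("side",box(0,0,z)))
# tray centre / target
P=np.array([[633.1,-202.3],[644.3,-434.3],[478.8,-441.4],[462.2,-212.1]]);c=P.mean(0);print("tray",c)
for z in (150,):print(goal([c[0],c[1]+20,z],0))
E
```

```text
t 15.55 box pos [  2.6   0.9 136.5] F box [ 0.2 -0.6 -1.7] rot [ 3.139e+00 -1.000e-03  1.462e+00] open 0.43 q [ 0.23  0.29  1.97  0.    0.88 -1.23]
338 192
tan px 30 v 187 196 u 341.43333333333334
128 [np.float64(337.8678061006787), np.float64(199.06453054633718)]
132 [np.float64(337.8964250690427), np.float64(197.93652341266932)]
140 [np.float64(337.9539804685707), np.float64(195.66799645450536)]
150 [np.float64(338.0265260414696), np.float64(192.80863679118372)]
tray [ 554.6   -322.525]
[-40.97, 10.76, -1.53, 0.05, -0.04, -0.0]
```

>>> apply_moves(targets=[[[-0.7,-4,0,-1.5,0,0,0],[-0.7,-8,0.5,-1.5,0,0,0],[-0.7,-13,1.5,-1.5,0,0,0],[-0.7,-18,3,-1.5,0,0,0],[-0.7,-23,5,-1.5,0,0,0],[-0.7,-28,7,-1.5,0,0,0],[-0.7,-33,9,-1.5,0,0,0],[-0.7,-37,10,-1.5,0,0,0]]])

```text
clock: 16.4
eef_pos: [550.3, -258.3, 148.5]
tcp_rot: [-3.141, -0.001, 1.462]
contact_force: [0.8, 0.5, 0.2]
opening: 0.429
```

```bash
python3 -c "
from h import *
s=st(); print(s['eef_pos'])
for z in(100,45):print(goal([555,-310,z],0))"
```

```text
t 16.4 box pos [ 100.1 -365.6  148.5] F box [0.8 0.6 0.2] rot [-3.141e+00 -1.000e-03  1.462e+00] open 0.43 q [-0.44  0.42  1.74  0.    0.98 -1.9 ]
[ 550.26766728 -258.31911857  148.50432589]
[-5.09, 1.03, 4.84, -0.02, -0.07, 0.0]
[-5.1, 1.04, 10.34, -0.02, -0.07, 0.0]
```

The mount is held, but the fingertips reach about 4–5 mm below its underside, so it would drop in the tray. I'll set it back on the post and take it higher up.

```bash
python3 -c "
from h import *
print(bg(0.4,150,.2,0));print(bg(0.4,100,.2,0))"
```

```text
[36.58, -9.97, -0.1, -0.02, -0.07, 0.0]
[36.57, -9.97, 4.9, -0.02, -0.07, 0.0]
```

>>> apply_moves(targets=[[[-0.7,4,-2,-0.3,0,0,0],[-0.7,9,-4,-0.3,0,0,0],[-0.7,14,-6.5,-0.3,0,0,0],[-0.7,19,-8.5,-0.2,0,0,0],[-0.7,24,-10,-0.1,0,0,0],[-0.7,29,-10,-0.1,0,0,0],[-0.7,34,-10,-0.1,0,0,0],[-0.7,36.6,-10,0,0,0,0]]])

```text
clock: 17.2
eef_pos: [489.8, 118.7, 148.3]
tcp_rot: [-3.14, -0.001, 1.462]
contact_force: [0.3, -1.2, -0.4]
opening: 0.43
```

```bash
python3 -c "
from h import *
st();print(bg(0.4,35,.2,0));print(bg(0.4,24,.2,0))"
```

```text
t 17.2 box pos [ -1.    2.6 148.3] F box [ 0.4 -1.2 -0.4] rot [-3.140e+00 -1.000e-03  1.462e+00] open 0.43 q [ 0.23  0.27  1.97  0.    0.91 -1.23]
[-0.25, 0.15, 11.33, -0.07, -0.06, 0.03]
[-0.25, 0.16, 12.43, -0.07, -0.06, 0.03]
```

>>> apply_moves(targets=[[[-0.7,-0.2,0.1,3,0,0,0],[-0.7,-0.25,0.15,7,0,0,0],[-0.7,-0.25,0.15,10,0,0,0],[-0.7,-0.25,0.15,11.3,0,0,0],[-0.7,-0.25,0.15,11.8,0,0,0],[-0.7,-0.25,0.15,11.8,0,0,0],[-0.7,-0.25,0.15,11.8,0,0,0]]])

```text
clock: 17.9
eef_pos: [491.8, 116.2, 31.3]
tcp_rot: [3.141, -0.002, 1.462]
contact_force: [0.1, -0.3, 0.5]
opening: 0.43
```

```bash
python3 -c "
from h import *
st();print(bg(0.4,24,.2,0))"
```

```text
t 17.9 box pos [ 1.2  0.4 31.3] F box [ 0.1 -0.3  0.5] rot [ 3.141e+00 -2.000e-03  1.462e+00] open 0.43 q [ 0.23  0.46  2.03  0.    0.65 -1.24]
[-0.02, -0.08, 0.73, 0.02, -0.09, 0.01]
```

>>> apply_moves(targets=[[[-0.7,0,-0.08,0.3,0,0,0],[-0.7,0,-0.08,0.5,0,0,0],[-0.7,0,-0.08,0.7,0,0,0],[-0.7,0,-0.08,0.8,0,0,0],[-0.7,0,-0.08,0.8,0,0,0],[-0.7,0,-0.08,0.8,0,0,0]]])

```text
clock: 18.5
eef_pos: [491.0, 116.4, 23.3]
tcp_rot: [3.141, -0.002, 1.462]
contact_force: [1.0, -0.7, -0.8]
opening: 0.426
```

```bash
python3 -c "
from h import *
st()"
```

```text
t 18.5 box pos [ 0.4  0.4 23.3] F box [ 1.1 -0.6 -0.8] rot [ 3.141e+00 -2.000e-03  1.462e+00] open 0.43 q [ 0.23  0.47  2.04  0.    0.63 -1.24]
```

Not touching yet; down in small steps until the force shows.

>>> apply_moves(targets=[[[-0.7,0,0,0.08,0,0,0],[-0.7,0,0,0.16,0,0,0],[-0.7,0,0,0.16,0,0,0]]])

```text
clock: 18.8
eef_pos: [491.1, 116.4, 22.9]
tcp_rot: [3.141, -0.002, 1.462]
contact_force: [-4.9, -1.4, 19.0]
opening: 0.427
```

```bash
python3 -c "
from h import *
st()"
```

```text
t 18.8 box pos [ 0.5  0.4 22.9] F box [-4.7 -1.9 19. ] rot [ 3.141e+00 -2.000e-03  1.462e+00] open 0.43 q [ 0.23  0.48  2.04  0.    0.63 -1.24]
```

Seated: contact at TCP 23. I'll open, rise 8.5 mm and grip again.

>>> apply_moves(targets=[[[-0.6,0,0,0,0,0,0],[0.1,0,0,0,0,0,0],[0.4,0,0,0,0,0,0],[0.4,0,0,0,0,0,0],[0.4,0,0,-0.4,0,0,0],[0.4,0,0,-0.85,0,0,0],[0.4,0,0,-0.85,0,0,0],[0.4,0,0,-0.85,0,0,0]]])

```text
clock: 19.6
eef_pos: [491.3, 116.4, 31.7]
tcp_rot: [3.141, -0.002, 1.462]
contact_force: [0.2, 0.3, 0.9]
opening: 0.702
```

>>> apply_moves(targets=[[[0,0,0,0,0,0,0],[-0.3,0,0,0,0,0,0],[-0.5,0,0,0,0,0,0],[-0.7,0,0,0,0,0,0],[-0.7,0,0,0,0,0,0],[-0.7,0,0,0,0,0,0]]], newtons=25)

```text
clock: 20.2
eef_pos: [491.3, 116.4, 31.8]
tcp_rot: [3.141, -0.002, 1.462]
contact_force: [-1.6, -0.3, 5.2]
opening: 0.427
```

```bash
python3 -c "
from h import *
st()"
```

```text
t 20.2 box pos [ 0.7  0.5 31.8] F box [-1.5 -0.5  5.2] rot [ 3.141e+00 -2.000e-03  1.462e+00] open 0.43 q [ 0.23  0.46  2.03  0.    0.65 -1.24]
```

>>> apply_moves(targets=[[[-0.7,0,0,-0.6,0,0,0],[-0.7,0,0,-1.5,0,0,0],[-0.7,0,0,-3,0,0,0],[-0.7,0,0,-6,0,0,0],[-0.7,0,0,-9,0,0,0],[-0.7,-1,0,-11.5,0,0,0],[-0.7,-4,0,-11.5,0,0,0],[-0.7,-8,0.5,-11.5,0,0,0]]])

```text
clock: 21.0
eef_pos: [487.9, 36.3, 148.5]
tcp_rot: [3.138, -0.003, 1.465]
contact_force: [0.4, 1.2, -0.3]
opening: 0.426
```

```bash
python3 -c "
from h import *
s=st();print(goal([555,-310,150],0))"
```

```text
t 21.0 box pos [  6.1 -79.5 148.5] F box [ 0.3  1.3 -0.3] rot [ 3.138e+00 -3.000e-03  1.465e+00] open 0.43 q [ 0.07  0.25  2.    0.    0.89 -1.4 ]
[-33.72, 10.34, -0.2, 0.21, -0.14, 0.16]
```

>>> apply_moves(targets=[[[-0.7,-5,1,-0.2,0,0,0],[-0.7,-10,2,-0.2,0,0,0],[-0.7,-15,4,-0.2,0,0,0],[-0.7,-20,6,-0.2,0,0,0],[-0.7,-25,8,-0.2,0,0,0],[-0.7,-30,9.5,-0.2,0.2,0,0],[-0.7,-33.5,10.3,0.5,0.2,0,0],[-0.7,-33.7,10.3,4,0.2,0,0]]])

```text
clock: 21.8
eef_pos: [558.5, -316.9, 112.0]
tcp_rot: [3.132, 0.003, 1.461]
contact_force: [1.0, -0.8, -0.7]
opening: 0.426
```

```bash
python3 -c "
from h import *
s=st();print(s['eef_pos']);print(goal([555,-310,14],0))"
```

```text
t 21.8 box pos [ 114.7 -422.9  112. ] F box [ 1.1 -0.7 -0.7] rot [3.132e+00 3.000e-03 1.461e+00] open 0.43 q [-0.52  0.5   1.7   0.    0.93 -1.98]
[ 558.51637852 -316.86604928  112.04644597]
[0.67, -0.52, 9.8, 0.57, 0.17, -0.03]
```

>>> apply_moves(targets=[[[-0.7,0.6,-0.5,3,0.5,0.2,0],[-0.7,0.6,-0.5,6,0.5,0.2,0],[-0.7,0.6,-0.5,8.5,0.5,0.2,0],[-0.7,0.6,-0.5,9.8,0.5,0.2,0],[-0.7,0.6,-0.5,10.1,0.5,0.2,0],[-0.7,0.6,-0.5,10.1,0.5,0.2,0]]])

```text
clock: 22.4
eef_pos: [555.4, -310.8, 11.5]
tcp_rot: [3.14, -0.0, 1.461]
contact_force: [0.8, -0.0, -0.7]
opening: 0.423
```

```bash
python3 -c "
from h import *
s=st();print(goal([555,-310,5],0))"
```

```text
t 22.4 box pos [ 111.  -417.2   11.5] F box [ 0.8  0.1 -0.7] rot [ 3.14  -0.     1.461] open 0.42 q [-0.51  0.63  1.74  0.    0.76 -1.98]
[0.08, -0.05, 0.65, 0.08, -0.03, -0.02]
```

>>> apply_moves(targets=[[[-0.7,0,0,0.25,0.1,0,0],[-0.7,0,0,0.45,0.1,0,0],[-0.7,0,0,0.6,0.1,0,0],[-0.7,0,0,0.6,0.1,0,0]]])

```text
clock: 22.8
eef_pos: [555.5, -310.9, 5.7]
tcp_rot: [-3.142, -0.0, 1.461]
contact_force: [1.0, -0.7, -1.0]
opening: 0.426
```

>>> apply_moves(targets=[[[-0.7,0,0,0.06,0,0,0],[-0.7,0,0,0.12,0,0,0],[-0.7,0,0,0.12,0,0,0]]])

```text
clock: 23.1
eef_pos: [555.5, -310.9, 4.5]
tcp_rot: [-3.141, -0.0, 1.462]
contact_force: [0.6, -0.0, -1.6]
opening: 0.425
```

>>> apply_moves(targets=[[[-0.7,0,0,0.04,0,0,0],[-0.7,0,0,0.08,0,0,0],[-0.7,0,0,0.08,0,0,0]]])

```text
clock: 23.4
eef_pos: [555.5, -310.9, 3.6]
tcp_rot: [-3.141, -0.0, 1.461]
contact_force: [-0.3, 0.1, -0.5]
opening: 0.425
```

>>> apply_moves(targets=[[[-0.7,0,0,0.04,0,0,0],[-0.7,0,0,0.07,0,0,0],[-0.7,0,0,0.07,0,0,0]]])

```text
clock: 23.7
eef_pos: [555.6, -310.9, 3.5]
tcp_rot: [-3.142, -0.0, 1.461]
contact_force: [-2.2, 1.0, 5.2]
opening: 0.424
```

Touchdown (5 N at the expected height). Releasing and retreating.

>>> apply_moves(targets=[[[-0.2,0,0,0,0,0,0],[0,0,0,0,0,0,0],[0.3,0,0,0,0,0,0],[0.3,0,0,0,0,0,0],[0.3,0,0,-1,0,0,0],[0.3,0,0,-4,0,0,0],[0.3,0,0,-8,0,0,0],[0.3,0,0,-12,0,0,0]]])

```text
clock: 24.5
eef_pos: [555.2, -310.7, 125.1]
tcp_rot: [-3.141, -0.001, 1.461]
contact_force: [0.5, -0.1, -0.8]
opening: 0.647
```

>>> apply_moves(targets=[[[0.3,2,-5,-3,0,0,0],[0.3,4,-10,-6,0,0,0],[0.3,6,-15,-8,0,0,0],[0.3,8,-19,-8,0,0,0],[0.3,8,-19,-8,0,0,0]]])

```text
clock: 25.0
eef_pos: [372.0, -208.8, 206.4]
tcp_rot: [-3.141, -0.001, 1.461]
contact_force: [0.5, -0.8, 0.5]
opening: 0.649
```

```bash
python3 - <<'E'
from h import *
import cv2
s=st()
t=r.grab_frame("top")["pixels"][:,:,::-1]; d=r.grab_frame("side")["pixels"][:,:,::-1]
cv2.imwrite("pics/fin.png",np.hstack([cv2.resize(a,(400,400),interpolation=cv2.INTER_CUBIC) for a in(t[100:300,270:470],d[100:300,220:420])]))
print(proj("top",[555,-310,20]),proj("side",[555,-310,20]))
b=cv2.imread("pics/top0.png");
for n,X in dict(timer=[382,-106,23],can=[536,351,60],loupe=[427,374,15]).items():
    u,v=map(int,proj("top",X)); print(n,cv2.absdiff(b,t)[v-12:v+12,u-12:u+12].max(),cv2.absdiff(b,t)[v-12:v+12,u-12:u+12].mean())
E
```

```text
t 25.0 box pos [ -82.5 -335.7  206.4] F box [ 0.5 -0.7  0.5] rot [-3.141e+00 -1.000e-03  1.461e+00] open 0.65 q [-0.52  0.07  2.06  0.    1.01 -1.98]
[np.float64(418.621315875716), np.float64(203.33818075135378)] [np.float64(328.1593389039306), np.float64(165.27840440963752)]
timer 9 4.945601851851852
can 10 3.5908564814814814
loupe 10 4.043402777777778
```

View pics/fin.png

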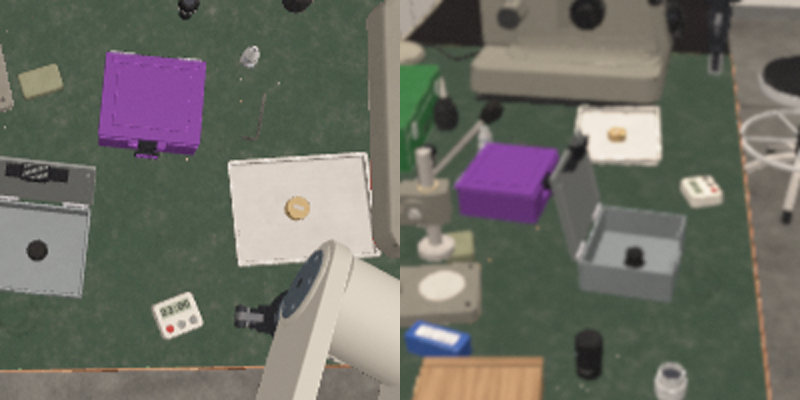

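The mount stands in the tray (top crop 297,208), the lid leans back open, and the bystanders have not moved. Handing in.

```bash
python3 -c "
from rig import r
print(r.sign_off())"
```

```text
the job is handed in; nothing more can be done
None
```

The dry box is open and the specimen mount is standing upright, polished face up, on the tray floor. I handed the job in at about 25 s of the 72 s allowed.

- **Tab and lid:** I found the pad by touch and pressed it in about 4 mm. The readings between moves peaked at about 17 N, against the 25 N limit. The lid came free of the catch, and I swung it back past upright.
- **Mount:** On the first grip the fingertips reached below the mount's underside, so it would have dropped in the tray. I set it back on the post, where it landed with a 19 N touch. I then gripped it about 9 mm higher and lowered it into the tray until I felt 5 N at the expected height before letting go.
- **Last checks:** The final pictures show the mount flat in the tray, the lid leaning back open by itself and the post empty. The timer, lens can and loupe look the same as in the first picture, and the arm is clear of everything.
- **What I could not check:** Forces were read only at the end of each move, so a brief peak between readings would not have shown. At the first 30° approach tilt, joint 4 came to rest at its -1.3 limit, with the reading showing -1.30, so I reduced the tilt to 10°.

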